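Hold the key of the bath's safety cut-out at reset

TASK

The heating bath's safety cut-out has tripped, and its sprung key switch must be held over while the bath restarts. Take the square-headed key from the key block and push it fully home in the keyhole on top of the cut-out, easing and wiggling it past the sticky pins without forcing it; then turn it a quarter turn clockwise against the spring and finish still gripping it, pushed home and turned. Leave the round-headed key in its slot, and the flask, the jar and the wash bottle where they stand.

Things in the scene. Friction and masses are not known exactly. Their poses are not given: they have to be found in the camera images.
- key: The key to use: black plastic head, an upright rectangle 26 mm wide (key x), 9 thick (y), 28 tall, at z 3 to 31 mm above a steel collar (disc 20 mm across, z 0 to 3). Origin on its axis at the collar's underside, z up out of the head. It stands blade down in the key block, collar resting on the block's top. About 45 g. Same both ways round (half turn about z).
- key_tip (a point): End of the key's steel blade, on its axis 30 mm below the key's origin. Blade: flat, 11 mm wide (x), 4 mm thick (y), rounded tip, from z -30 up to z -8 mm. Between blade and collar (z -8 to 0) is a round throat 4.6 mm thick.
- other_key: Another key in the same block, to be left there: same blade, collar and origin, but its black head is a round disc 29 mm across, 9 mm thick.
- holder: Grey key block fixed to the bench: 104 mm long (its x), 45 mm (y), 40 mm high, on a 120 mm base plate. Origin at the centre of its underside, z up. Three slots in its top, 12.2 x 5.2 mm, 36 mm deep, long side along the block's x, at x = -36, 0, +36 mm. The two keys stand in the end slots, either in either, their width along the block's x; the middle slot is empty.
- cutout: The cut-out: white bench case fixed to the bench, 170 mm deep (its x), 130 mm wide (y), flat top at 61 mm, sloping front with a display on its -x side. Origin at the centre of its underside, z up. All that stands on its top: the lock plate (42 x 42 x 5 mm, face at 66 mm) and a lamp 46 mm to the +y side of the lock, 8 mm tall.
- keyhole (a point): Centre of the keyhole, in the face of the steel lock plate: 30 mm towards +x of the case's origin, 66 mm above the bench; axes of the case. Slot 12.2 x 5.2 mm, long side along the case's x, mouth bevelled 2 mm all round. Home: key origin at this point, collar on the plate. Three sprung, sticky pins catch the blade at 12, 17 and 23 mm depth: a push of 5 to 20 N, less if wiggled.
- barrel (a joint): Rotation of the lock barrel beneath the plate, driven by the key's blade (some 9 degrees of play): 0 at rest, grows clockwise seen from above to a stop at 1.571 rad; a spring (0.02 to 0.065 N m) turns it back. The slot in the lock plate itself stays put: the key can turn only when within 2 mm of home, throat in the plate, and then cannot be pulled out until turned back.
- flask: Empty round-bottom glass flask, 100 mm ball with a short neck up, 148 mm tall, standing in a black rubber ring. Origin at the bottom of the ball.
- jar: Small closed glass jar with a white lid, 64 mm across, 55 mm high. Origin at the centre of its underside.
- wash_bottle: White wash bottle, 68 mm across, with a yellow cap and spout, 190 mm tall. Origin at the centre of its underside.

How it is judged:
On the way, in this order (a step that is already met when the one before it is completed fails the run):
1. the square-headed key is out of the key block (z of key in the frame of holder above 0.075 m), for 0.1 s.
2. the key is pushed home in the keyhole (within 2.5 mm), not yet turned (distance between key and keyhole below 0.0025 m and angle between the z axis of key and the z axis of keyhole, either way round below 0.12 rad and value of joint barrel below 0.35 rad), for 0.1 s.
At the end, for the whole second after the job is handed in: The lock barrel is turned clockwise to at least 1.25 rad (72 degrees of its quarter turn) with the square-headed key home in the keyhole (within 3 mm, upright within 7 degrees) and still gripped by the fingers (over 2 N, the tool within 25 mm of the key's axis) (value of joint barrel above 1.25 rad and distance between key and keyhole below 0.003 m and angle between the z axis of key and the z axis of keyhole, either way round below 0.12 rad and contact force between the fingers and key above 2 N and horizontal distance between the grasp point and key below 0.025 m); the arm keeps its last pose, push and grip.
It fails at once if the key is forced: more than 80 N between it and the cut-out (contact force between key and cutout above 80 N).
It fails at once if the round-headed key is pulled up or out (distance of other_key from where it was at the start of the episode above 0.012 m).
It fails at once if the flask is knocked (distance of flask from where it was at the start of the episode above 0.02 m or angle between flask's own z axis and vertical above 0.4 rad).
It fails at once if the wash bottle is knocked (distance of wash_bottle from where it was at the start of the episode above 0.03 m or angle between wash_bottle's own z axis and vertical above 0.4 rad).
It fails at once if the jar is shoved (distance of jar from where it was at the start of the episode above 0.03 m).
It also fails if it takes over 54 s, if anything falls off the work surface, if the arm or the gripper's body presses on something with over 40 N, if the wrist force passes 120 N, or if a joint passes its speed limit or range.

ROBOT

A 7-joint arm with a two-finger parallel gripper is mounted at the origin on the work surface. World frame = base frame: x ahead of the robot, y to its left, z up, the work surface at z = 0. Lengths are in m, angles in rad, forces in N, time in s.
With the tool pointing down it reaches from about 0.35 to 0.9 m from the base axis. Payload 7.2 kg.
Tool frame: the origin (TCP) lies between the finger pads; the fingertips stand 11 mm ahead of it and the grasp point (between the pads) lies 8 mm behind it (tips_ahead is the distance from the TCP to the fingertips, in m); z points along the fingers, y is the line along which they close (so a half turn about z gives the same grasp; the last joint's range is limited). The gripper opens to 85 mm and grips with 20 to 120 N. Pads are 22 mm wide; open, the fingers measure 114 mm over their backs; the gripper's body (76 mm by 85 mm) begins 54 mm behind the grasp point. The pads swing forward as they close: fully open they stand 13 mm farther back than shut.
Start: joints at [1.094, 0.411, -0.013, 1.596, 0.006, 1.134, -0.082], TCP at [0.248, -0.574, 0.242] pointing down, gripper open.
Joint ranges: [-2.95, 2.95], [-0.29, 1.99], [-1.47, 1.44], [0.14, 2.54], [-1.03, 4.17], [0.13, 1.85], [-2.86, 2.86]. Speed limits (rad/s): [2.39, 2.39, 3.01, 3.01, 3.14, 3.14, 3.14].

INTERFACE

Orientations are given as a unit quaternion [w, x, y, z].
In Python, from station import observe, get_image, close_job, tips_ahead gives the robot as it stands.
- The arm moves only by the tool move_arm, never from a script. Its argument "moves" is one flat list of numbers, 7 for each row, row after row: the shift along the tool's x, y, z in m, then the turn, a rotation vector about the tool's x, y, z in rad, then the opening, from 0 (shut) to 1 (fully open). A call has 1 to 5 rows; each row shifts and turns the commanded pose from where the row before left it, along the tool's axes as they then stand; what a row does not reach is not made up. A row lasts 1/8 s, in which the tool goes at most 62.5 mm and 10.7 degrees, less where a joint would pass 70% of its speed; a pose out of reach is approached as far as the arm can. A call is refused whole if a number of a shift passes 0.0625 or a number of a turn 0.188, either way. A call with a gripper value outside its range is refused whole. The fingers move at their own pace and stop on an object; "squeeze" is the grip in N (left out, the last holds). Time passes only in rows, so rows that do not move let the fingers close. It gives the time, the measured TCP pose, the force, the opening and the grip force at its end, in the units of the state.
- observe(): the state, without advancing time (a new reading comes with each control period).
- get_image(name): name is "side" or "top"; returns a dict with "frame" (420x560x3 uint8, red, green, blue), "camera_matrix" (3x3 intrinsics, pixels), "extrinsics" (4x4, takes a point from world to camera coordinates). Camera axes: x right, y down, z forward; pixel columns grow to the right and rows downward; lengths in m; the calibration is good to about 2 mm. A picture is of the moment at which its call begins. There is no depth.
- close_job(): hands the job in; it is judged then, once.
The state is a dict: "time": time; "joint_pos": joint angles; "qd": joint speeds; "joint_torque": joint torques, N m; "tool_pos": TCP position; "orientation": TCP orientation; "wrist_force": force on the tool from outside, world axes, zero at the start; "ft_torque": the same for the moment, N m; "gripper_width": finger opening in m; "finger_force": force on a finger pad.
Only numpy, scipy, OpenCV 4.12 (cv2) and the standard library are available. Lean on these libraries where they do the work, as an engineer would, in place of code of your own. Each camera call takes 0.05 s, during which the arm holds its last target. There are 200 camera calls.

## Working session

There is one attempt and no reset: what is moved stays moved. The work goes in short steps, Python scripts to look and compute and a tool call to move; the robot and the scene stay as the last step left them, time stands still between calls to the robot, and variables do not carry over. Pictures are saved under pics/ and viewed, at most 10 in all, crops included, and the job is handed in when it is done.

Besides the shell and the picture viewer there is one more tool, called after "Request:" by a JSON object that holds its "name" and its "arguments". move_arm: Moves the arm, as the interface text tells. Its arguments: {"type":"object","properties":{"moves":{"type":"array","items":{"type":"number"}},"squeeze":{"type":"number"}},"required":["moves"]}

```bash
mkdir -p pics
python3 - <<'E'
from station import *
import cv2,numpy as np
o=observe();print({k:np.round(v,3) for k,v in o.items()},tips_ahead)
for n in("side","top"):
    d=get_image(n);cv2.imwrite(f"pics/{n}0.png",d["frame"][:,:,::-1]);print(np.round(d["camera_matrix"],1),np.round(d["extrinsics"],3))
E
```

```text
{'time': np.float64(0.0), 'joint_pos': array([ 1.094,  0.412, -0.013,  1.597,  0.006,  1.134, -0.082]), 'qd': array([ 0.001, -0.001, -0.001,  0.001,  0.001,  0.   ,  0.001]), 'joint_torque': array([ 0.0000e+00, -6.0062e+01,  6.8200e-01, -2.9940e+01,  1.4000e-02,
        1.1000e-02, -0.0000e+00]), 'tool_pos': array([ 0.248, -0.573,  0.241]), 'orientation': array([-0.001,  0.979,  0.203, -0.   ]), 'wrist_force': array([-0.326, -0.426, -0.133]), 'ft_torque': array([ 0.001,  0.013, -0.077]), 'finger_force': np.float64(0.0), 'gripper_width': np.float64(0.086)} 0.011
[[397.1   0.  276.1]
 [  0.  397.1 207.7]
 [  0.    0.    1. ]] [[-0.838 -0.546 -0.019  0.439]
 [-0.254  0.419 -0.872  0.27 ]
 [ 0.484 -0.725 -0.49   0.571]
 [ 0.     0.     0.     1.   ]]
[[533.6   0.  291.3]
 [  0.  533.6 201.2]
 [  0.    0.    1. ]] [[-0.017 -1.     0.009 -0.114]
 [-0.998  0.017 -0.063  0.604]
 [ 0.063 -0.01  -0.998  1.334]
 [ 0.     0.     0.     1.   ]]
```

View pics/side0.png

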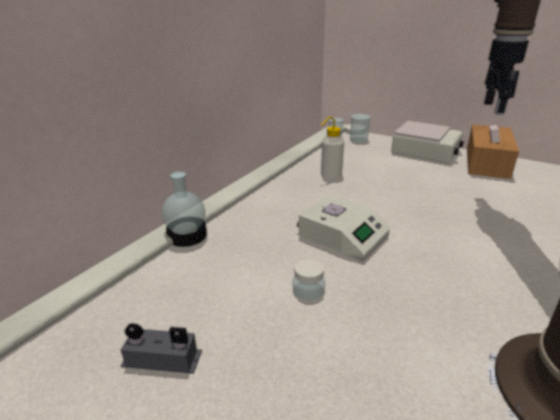

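View pics/top0.png

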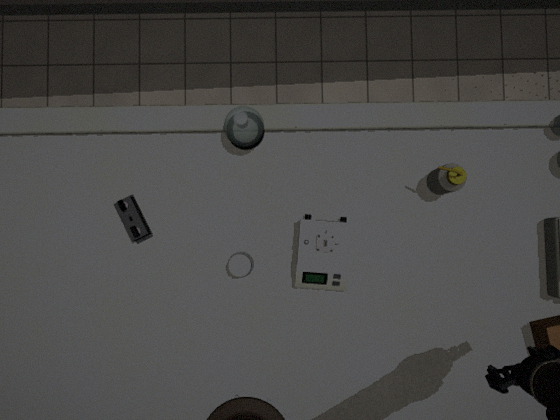

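The side view shows the square-headed key at (178,335) and the round one at (134,330); the cut-out's lock is near (335,209). In the top view the block is at (132,218), with the square key at its lower end, and the keyhole is near (325,242). I'll enlarge crops of these.

Run:
```python
import cv2,numpy as np
t=cv2.imread("pics/top0.png");s=cv2.imread("pics/side0.png")
def c(im,x,y,w,h,g):
    a=im[y:y+h,x:x+w];a=(255*(a/255.)**g).astype(np.uint8)
    return cv2.resize(a,(400,300),interpolation=cv2.INTER_CUBIC)
A=c(t,100,190,68,51,.5);B=c(t,285,205,80,60,.5);C=c(s,112,312,100,75,.6);D=c(s,290,190,100,75,1)
cv2.imwrite("pics/crop0.png",np.vstack([np.hstack([A,B]),np.hstack([C,D])]))
```

```text
(no output)
```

View pics/crop0.png

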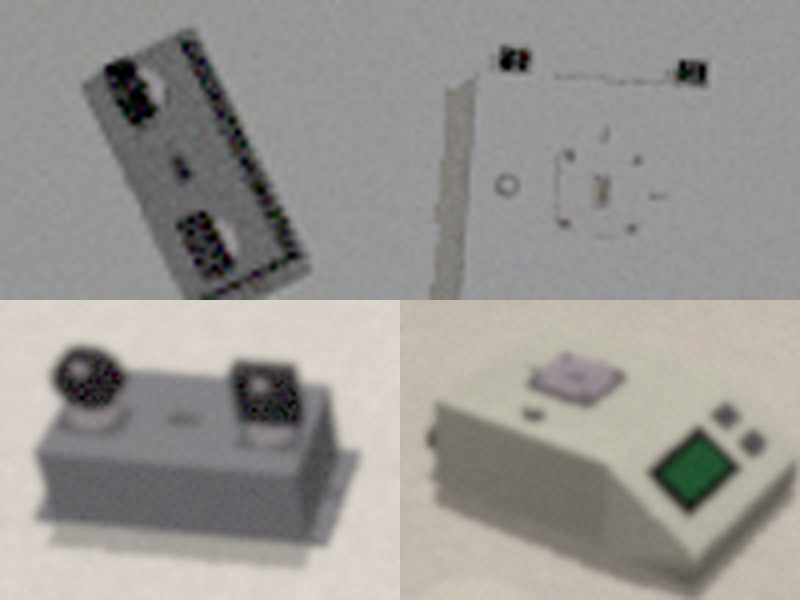

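```bash
cat > h.py <<'E'
import numpy as np,cv2
from station import *
from scipy.spatial.transform import Rotation as R
def cam(n):
    d=get_image(n);return d["frame"],d["camera_matrix"],d["extrinsics"]
def ray(px,K,E):
    d=E[:3,:3].T@np.linalg.solve(K,[*px,1]);return -E[:3,:3].T@E[:3,3],d
def plane(px,z,K,E):
    c,d=ray(px,K,E);return c+d*(z-c[2])/d[2]
def tri(p1,C1,p2,C2):
    A=[];b=[]
    for p,(K,E) in((p1,C1),(p2,C2)):
        c,d=ray(p,K,E);d/=np.linalg.norm(d);P=np.eye(3)-np.outer(d,d);A.append(P);b.append(P@c)
    return np.linalg.lstsq(np.vstack(A),np.hstack(b),rcond=None)[0]
def proj(X,K,E):
    q=K@(E[:3,:3]@X+E[:3,3]);return q[:2]/q[2]
E
python3 - <<'E'
from h import *
np.set_printoptions(precision=4,suppress=True)
ft,*T=cam("top");fs,*S=cam("side")
cu=lambda x,y:(325.2+(x-600)/5,243.4+(y-192)/5)
print("keyhole top",plane((325.2,243.4),.066,*T),"side",plane((334.2,209.2),.066,*S),tri((325.2,243.4),T,(334.2,209.2),S))
print("slot top",plane((130.8,218.6),.04,*T),"side",plane((158,341.5),.04,*S))
# screws
sc=[plane(cu(*p),.066,*T) for p in((568,155),(637,160),(563,224),(631,229))]
for a,b in((2,0),(3,1)):v=sc[b]-sc[a];print("case x yaw",np.degrees(np.arctan2(v[1],v[0])))
for a,b in((1,0),(3,2)):v=sc[b]-sc[a];print("case y yaw",np.degrees(np.arctan2(v[1],v[0]))-90)
# back feet line crop (515,60),(692,73)
a,b=plane(cu(692,73),.02,*T),plane(cu(515,60),.02,*T);v=b-a;print("feet",np.degrees(np.arctan2(v[1],v[0]))-90)
for n,f,C,(x,y,w,h),th in(("top",ft,T,(100,190,68,51),30),("side",fs,S,(112,312,100,75),45)):
    g=cv2.GaussianBlur(f[y:y+h,x:x+w].max(2),(3,3),0);m=(g<th).astype(np.uint8)
    k,l,st,ce=cv2.connectedComponentsWithStats(m)
    for i in range(1,k):
        if st[i,4]>25:
            p=ce[i]+[x,y];print(n,p,st[i],[plane(p,z,*C) for z in(.057,.071)])
    print(np.percentile(g,[1,5,20,50]))
    # block
    if n=="top":
        m=((g<95)).astype(np.uint8)*255
        q=max(cv2.findContours(m,0,2)[0],key=cv2.contourArea);q=cv2.convexHull(q)
        bx=cv2.boxPoints(cv2.minAreaRect(q))+[x,y];P=[plane(p,.02,*C) for p in bx];print("block",P)
        for i in range(4):v=P[(i+1)%4]-P[i];print(np.linalg.norm(v),np.degrees(np.arctan2(v[1],v[0])))
E
```

```text
keyhole top [ 0.4941 -0.2049  0.066 ] side [ 0.4917 -0.2004  0.066 ] [ 0.494  -0.2052  0.063 ]
slot top [0.5635 0.2755 0.04  ] side [0.5615 0.2786 0.04  ]
case x yaw -5.32226838573929
case x yaw -6.243722108550914
case y yaw -5.116754344243702
case y yaw -5.183977288501936
feet -5.16389640597238
top [138.5956 224.0356] [ 30   7  21  44 225] [array([0.5492, 0.2515, 0.057 ]), array([0.5489, 0.2476, 0.071 ])]
top [121.6269 205.5821] [18 10  9 12 67] [array([0.5953, 0.2931, 0.057 ]), array([0.5944, 0.2888, 0.071 ])]
[ 9. 20. 44. 89.]
block [array([0.6379, 0.3592, 0.02  ]), array([0.6352, 0.19  , 0.02  ]), array([0.5088, 0.1903, 0.02  ]), array([0.5117, 0.3585, 0.02  ])]
0.16923809005012197 -90.93685781398314
0.12639242934990824 179.8592591510895
0.16824510411635765 89.01407797327528
0.12626608750163346 0.3107440430391207
side [134.1829 331.7683] [ 14  13  17  14 164] [array([0.5938, 0.2942, 0.057 ]), array([0.5807, 0.3016, 0.071 ])]
side [178.5498 336.0047] [ 58  17  18  15 211] [array([0.5288, 0.2635, 0.057 ]), array([0.5177, 0.2718, 0.071 ])]
side [190.3774 354.217 ] [ 75  31   8  23 106] [array([0.4891, 0.2791, 0.057 ]), array([0.4792, 0.2869, 0.071 ])]
[ 14.  38.  60. 170.]
```

Request:
{"name": "move_arm", "arguments": {"moves": [0.0295,-0.0328,0,0,0,0,1,0.0295,-0.0328,0,0,0,0,1,0.0295,-0.0328,0,0,0,0,1,0.0295,-0.0328,0,0,0,0,1,0.0295,-0.0328,0,0,0,0,1]}}

```text
time: 0.82
tool_pos: [0.3188, -0.3629, 0.2423]
orientation: [0.0, 0.979, 0.203, 0.0]
wrist_force: [-0.1, 0.7, -0.1]
gripper_width: 0.0855
finger_force: 0.0
```

Request:
{"name": "move_arm", "arguments": {"moves": [0.0295,-0.0328,0,0,0,0,1,0.0295,-0.0328,0,0,0,0,1,0.0295,-0.0328,0,0,0,0,1,0.0295,-0.0328,0,0,0,0,1,0.0295,-0.0328,0,0,0,0,1]}}

```text
time: 1.45
tool_pos: [0.389, -0.1539, 0.2424]
orientation: [0.0, 0.979, 0.203, 0.0]
wrist_force: [1.2, 0.6, -1.0]
gripper_width: 0.0855
finger_force: 0.0
```

Request:
{"name": "move_arm", "arguments": {"moves": [0.0295,-0.0328,0,0,0,0,1,0.0295,-0.0328,0,0,0,0,1,0.0295,-0.0328,0,0,0,0,1,0.0295,-0.0328,0,0,0,0,1,0.0295,-0.0328,0,0,0,0,1]}}

```text
time: 2.08
tool_pos: [0.4592, 0.0551, 0.2424]
orientation: [0.0, 0.979, 0.203, 0.0]
wrist_force: [0.0, 0.3, -0.2]
gripper_width: 0.0852
finger_force: 0.0
```

Request:
{"name": "move_arm", "arguments": {"moves": [0,0,0,0,0,-0.187,1,0,0,0,0,0,-0.187,1,0,0,0,0,0,-0.187,1,0,0,0,0,0,-0.187,1,0,0,0,0,0,-0.187,1]}}

```text
time: 2.7
tool_pos: [0.4588, 0.0538, 0.2422]
orientation: [-0.0, 0.781, 0.625, -0.0]
wrist_force: [-0.2, 0.1, 0.2]
gripper_width: 0.0854
finger_force: 0.0
```

Run:
```python
from h import *
o=observe();print(o["time"],np.round(o["joint_pos"],3),o["tool_pos"],np.degrees(R.from_quat(np.roll(o["orientation"],-1)).as_matrix()[:,0:2]),R.from_quat(np.roll(o["orientation"],-1)).as_matrix())
```

```text
2.7 [ 0.348  0.188 -0.64   1.942  0.129  1.052 -0.568] [0.45876729 0.05379598 0.24220942] [[ 1.25502626e+01  5.59043572e+01]
 [ 5.59043575e+01 -1.25502639e+01]
 [-8.57313914e-03 -8.58042924e-03]] [[ 2.19043405e-01  9.75715099e-01 -1.78895274e-04]
 [ 9.75715104e-01 -2.19043426e-01 -1.13192541e-04]
 [-1.49629505e-04 -1.49756742e-04 -9.99999978e-01]]
```

Request:
{"name": "move_arm", "arguments": {"moves": [0.0437,0.0048,0,0,0,0,1,0.0437,0.0048,0,0,0,0,1,0.0437,0.0048,0,0,0,0,1,0.0437,0.0048,0,0,0,0,1,0.0437,0.0048,0,0,0,0,1]}}

```text
time: 3.32
tool_pos: [0.5319, 0.2624, 0.242]
orientation: [0.0, 0.783, 0.622, -0.0]
wrist_force: [-0.2, -0.2, 0.4]
gripper_width: 0.0854
finger_force: 0.0
```

Request:
{"name": "move_arm", "arguments": {"moves": [0,0,0,0,0,-0.186,1,0,0,0,0,0,-0.186,1,0,0,0,0,0,-0.186,1,0,0,0,0,0,-0.186,1,0,0,0,0,0,-0.186,1]}}

```text
time: 3.95
tool_pos: [0.5314, 0.2612, 0.2421]
orientation: [-0.0, 0.418, 0.909, -0.0]
wrist_force: [0.5, -0.1, -0.0]
gripper_width: 0.0856
finger_force: 0.0
```

Request:
{"name": "move_arm", "arguments": {"moves": [0,0,0,0,0,-0.186,1,0,0,0,0,0,-0.186,1,0,0,0,0,0,-0.186,1,0,0,0,0,0,-0.186,1,0,0,0,0,0,-0.186,1]}}

```text
time: 4.58
tool_pos: [0.5315, 0.2611, 0.2421]
orientation: [-0.0, -0.034, 0.999, -0.0]
wrist_force: [-0.0, -0.2, 0.5]
gripper_width: 0.0855
finger_force: 0.0
```

Request:
{"name": "move_arm", "arguments": {"moves": [0,0,0.05,0,0,-0.186,1,0,0,0.045,0,0,-0.186,1,0,0,0,0,0,0,1]}}

```text
time: 4.95
tool_pos: [0.5299, 0.2597, 0.144]
orientation: [-0.003, -0.215, 0.977, -0.001]
wrist_force: [-0.0, 0.3, 0.4]
gripper_width: 0.0854
finger_force: 0.0
```

```bash
cat >> h.py <<'E'
def st():
    o=observe();M=R.from_quat(np.roll(o["orientation"],-1)).as_matrix()
    print("t",o["time"],"j",np.round(o["joint_pos"],3),"p",np.round(o["tool_pos"],4),"yawy",np.degrees(np.arctan2(M[1,1],M[0,1])).round(2),"zax",M[:,2].round(4),"F",np.round(o["wrist_force"],1),"T",np.round(o["ft_torque"],3),"g",o["gripper_width"].round(4),o["finger_force"].round(1))
    return o,M
E
python3 - <<'E'
from h import *
st()
a=[]
for n,(x,y,w,h) in(("top",(95,190,80,60)),("side",(100,270,140,105))):
    f,K,E=cam(n);print(n,"tcp px",proj(observe()["tool_pos"],K,E))
    c=f[y:y+h,x:x+w,::-1]/255.;a.append(cv2.resize((255*c**.5).astype(np.uint8),(400,300),interpolation=cv2.INTER_CUBIC))
cv2.imwrite("pics/g1.png",np.hstack(a))
E
```

```text
Traceback (most recent call last):
  File "h.py", line 19, in st
    print("t",o["time"],"j",np.round(o["joint_pos"],3),"p",np.round(o["tool_pos"],4),"yawy",np.degrees(np.arctan2(M[1,1],M[0,1])).round(2),"zax",M[:,2].round(4),"F",np.round(o["wrist_force"],1),"T",np.round(o["ft_torque"],3),"g",o["gripper_width"].round(4),o["finger_force"].round(1))
                                                                                                                                                                                                                                     ^^^^^^^^^^^^^^^^^^^^^^^^
AttributeError: 'float' object has no attribute 'round'
```

```bash
sed -i 's/o\["gripper_width"\].round(4),o\["finger_force"\].round(1)/o["gripper_width"],o["finger_force"]/' h.py
python3 - <<'E'
from h import *
st()
a=[]
for n,(x,y,w,h) in(("top",(95,190,80,60)),("side",(100,270,140,105))):
    f,K,E=cam(n);print(n,"tcp px",proj(observe()["tool_pos"],K,E))
    c=f[y:y+h,x:x+w,::-1]/255.;a.append(cv2.resize((255*c**.5).astype(np.uint8),(400,300),interpolation=cv2.INTER_CUBIC))
cv2.imwrite("pics/g1.png",np.hstack(a))
E
```

```text
t 4.95 j [ 0.195  0.721 -1.093  1.732  0.698  1.142  0.891] p [0.5299 0.2597 0.144 ] yawy 114.8 zax [-0.0061 -0.0024 -1.    ] F [-0.   0.3  0.4] T [ 0.03  -0.004  0.024] g 0.08542936700509045 0.0
top tcp px [123.55350705 231.34754298]
side tcp px [169.02185274 288.74054133]
```

View pics/g1.png

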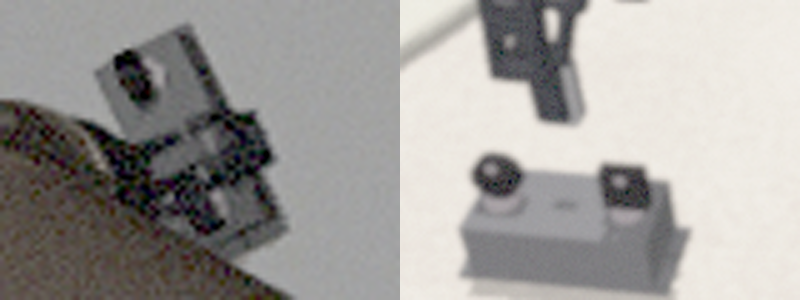

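The side crop shows the near finger at (154,305), and the square key at about (178,335) directly below the grip. In the top crop the fingers straddle the square key.

Request:
{"name": "move_arm", "arguments": {"moves": [0,0.001,0.044,0,0,0,1,0,0.001,0.043,0,0,0,1,0,0,0,0,0,-0.008,0.4,0,0,0,0,0,0,0.25,0,0,0,0,0,0,0.2], "squeeze": 30}}

```text
time: 5.68
tool_pos: [0.5318, 0.2641, 0.0628]
orientation: [0.002, -0.219, 0.976, 0.0]
wrist_force: [-0.7, -0.2, -0.2]
gripper_width: 0.032
finger_force: 0.0
```

Run:
```python
from h import *
st()
a=[]
for n,(x,y,w,h) in(("top",(95,190,80,60)),("side",(120,290,80,60))):
    f,K,E=cam(n);print(n,"tcp px",proj(observe()["tool_pos"],K,E))
    c=f[y:y+h,x:x+w,::-1]/255.;a.append(cv2.resize((255*c**.5).astype(np.uint8),(400,300),interpolation=cv2.INTER_CUBIC))
cv2.imwrite("pics/g2.png",np.hstack(a))
```

```text
t 5.675 j [ 0.139  0.81  -1.009  1.789  0.808  1.014  0.818] p [0.5318 0.2641 0.0628] yawy 115.28 zax [ 0.0033  0.0015 -1.    ] F [-0.7 -0.2 -0.2] T [0.017 0.017 0.001] g 0.032017673907619434 0.0
top tcp px [132.93466807 231.2752585 ]
side tcp px [176.7975018  333.00452998]
```

View pics/g2.png

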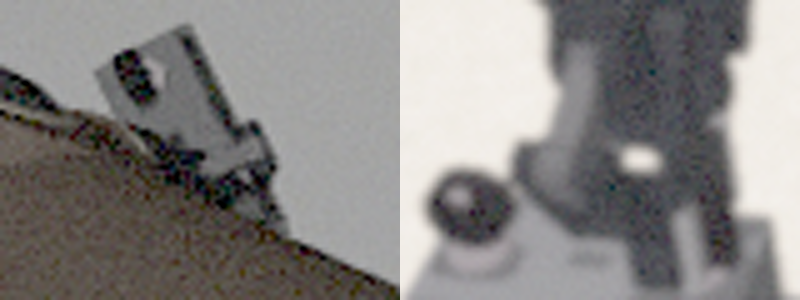

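The near finger stands slightly to the left of the key, and the collar shows at about (183,345). Both views put the key 3 mm towards tool +x, so I'll correct for that, go lower and grip.

Request:
{"name": "move_arm", "arguments": {"moves": [0.003,0,0.005,0,0,0,0.35,0,0,0,0,0,0,0.2,0,0,0,0,0,0,0,0,0,0,0,0,0,0,0,0,0,0,0,0,0], "squeeze": 50}}

```text
time: 6.4
tool_pos: [0.5284, 0.2605, 0.0553]
orientation: [-0.0, -0.219, 0.976, -0.001]
wrist_force: [0.1, -5.8, 3.4]
gripper_width: 0.0081
finger_force: 50.4
```

```bash
python3 -c "
from h import *
st()"
```

```text
t 6.4 j [ 0.139  0.815 -1.002  1.801  0.816  1.004  0.81 ] p [0.5284 0.2605 0.0553] yawy 115.27 zax [ 4.0e-04 -2.2e-03 -1.0e+00] F [ 0.1 -5.8  3.4] T [-1.232 -0.22  -0.038] g 0.008136787580379645 50.423718094825745
```

Request:
{"name": "move_arm", "arguments": {"moves": [0,-0.001,-0.01,0,0,0,0,0,0,-0.03,0,0,0,0,0,0,-0.045,0,0,0,0,0,0,-0.045,0,0,0,0,0,0,0,0,0,0,0]}}

```text
time: 7.02
tool_pos: [0.5292, 0.2635, 0.1894]
orientation: [0.003, -0.22, 0.976, 0.002]
wrist_force: [-0.3, 0.2, -1.0]
gripper_width: 0.0077
finger_force: 49.9
```

Run:
```python
from h import *
o,M=st()
d=np.array([.493,-.203,o["tool_pos"][2]])-o["tool_pos"];print("tool shift",M.T@d)
a=[]
for n,(x,y,w,h) in(("side",(130,240,80,60)),):
    f,K,E=cam(n);print(n,"tcp px",proj(observe()["tool_pos"],K,E))
    c=f[y:y+h,x:x+w,::-1]/255.;a.append(cv2.resize((255*c**.5).astype(np.uint8),(640,480),interpolation=cv2.INTER_CUBIC))
cv2.imwrite("pics/g3.png",np.hstack(a))
```

```text
t 7.025 j [ 0.218  0.671 -1.136  1.697  0.652  1.198  0.93 ] p [0.5292 0.2635 0.1894] yawy 115.39 zax [ 0.0052  0.0044 -1.    ] F [-0.3  0.2 -1. ] T [-0.002  0.015 -0.036] g 0.00771149407706273 49.890223145484924
tool shift [ 0.23270199 -0.40588411 -0.00222236]
side tcp px [166.11371199 267.74983547]
```

View pics/g3.png

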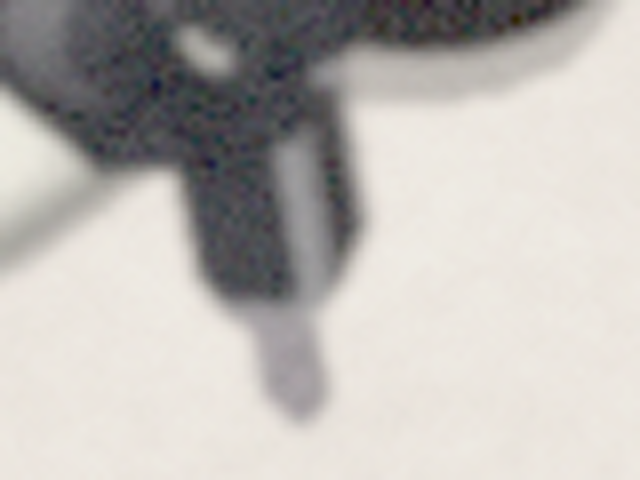

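The key is gripped and clear of the block, with its blade tip at about (167.5,292). I'll carry it to the cut-out.

Request:
{"name": "move_arm", "arguments": {"moves": [0.0233,-0.0406,0,0,0,0,0,0.0233,-0.0406,0,0,0,0,0,0.0233,-0.0406,0,0,0,0,0,0.0233,-0.0406,0,0,0,0,0,0.0233,-0.0406,0,0,0,0,0]}}

```text
time: 7.7
tool_pos: [0.509, 0.0263, 0.1842]
orientation: [-0.001, -0.22, 0.976, 0.0]
wrist_force: [0.6, -0.4, -0.0]
gripper_width: 0.0081
finger_force: 49.9
```

Request:
{"name": "move_arm", "arguments": {"moves": [0.0233,-0.0406,0,0,0,0,0,0.0233,-0.0406,0,0,0,0,0,0.0233,-0.0406,0,0,0,0,0,0.0233,-0.0406,0,0,0,0,0,0.0233,-0.0406,0,0,0,0,0]}}

```text
time: 8.32
tool_pos: [0.4907, -0.2068, 0.1842]
orientation: [-0.0, -0.22, 0.976, 0.001]
wrist_force: [1.3, -1.2, 0.4]
gripper_width: 0.008
finger_force: 49.9
```

Request:
{"name": "move_arm", "arguments": {"moves": [0,0,0,0,0,0.178,0,0,0,0,0,0,0.178,0,0,0,0,0,0,0.178,0,0,0,0,0,0,0,0]}}

```text
time: 8.82
tool_pos: [0.4911, -0.2053, 0.1846]
orientation: [-0.001, 0.045, 0.999, 0.0]
wrist_force: [0.2, -0.1, 0.2]
gripper_width: 0.0081
finger_force: 49.9
```

Run:
```python
from h import *
o,M=st();p=o["tool_pos"]
a=[]
tip=p+M@[0,0,.0453]
for n in("top","side"):
    f,K,E=cam(n);q=proj(tip,K,E);kh=proj(np.array([.493,-.203,.066]),K,E);print(n,"tip px",q,"tcp",proj(p,K,E),"kh",kh)
    w=h=80;w=106;x=int(kh[0]-w/2);y=int(min(kh[1],q[1])-30);print(x,y)
    c=f[y:y+h,x:x+w,::-1]/255.;a.append(cv2.resize((255*c**(.5 if n=="top" else 1)).astype(np.uint8),(400,302),interpolation=cv2.INTER_CUBIC))
cv2.imwrite("pics/g4.png",np.hstack(a))
```

```text
t 8.825 j [ 1.128  0.564 -1.123  1.837  0.568  1.11   1.277] p [ 0.4911 -0.2053  0.1846] yawy 84.83 zax [-1.e-03  2.e-04 -1.e+00] F [ 0.2 -0.1  0.2] T [-0.017  0.002  0.008] g 0.008075996643474765 49.89082932472229
top tip px [327.71531823 245.2579129 ] tcp [329.29835861 245.63103664] kh [324.41810484 243.87769151]
271 213
side tip px [337.16488299 179.87127663] tcp [338.31842825 161.06839978] kh [334.17319353 208.57672949]
281 149
```

View pics/g4.png

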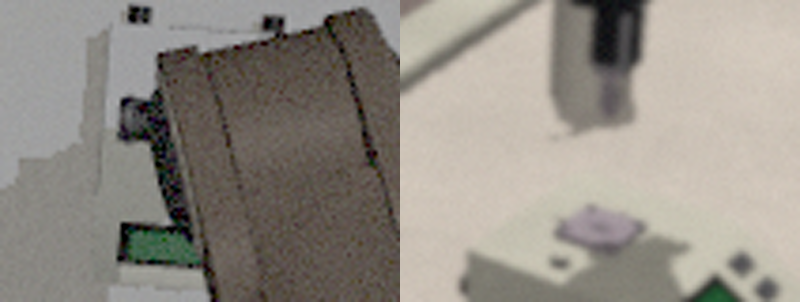

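The side view agrees with kinematics: the blade tip is at about (337.2,179.5), the predicted spot, and the plate centre is at (334,209.4). The arm hides the top view. I'll go down to just above the plate and compare in the side view.

Request:
{"name": "move_arm", "arguments": {"moves": [-0.0017,0.0028,0.035,0,0,0,0,0,0,0.032,0,0,0,0,0,0,0,0,0,0,0]}}

```text
time: 9.3
tool_pos: [0.4919, -0.2024, 0.1162]
orientation: [-0.002, 0.044, 0.999, 0.001]
wrist_force: [0.1, 1.0, -0.0]
gripper_width: 0.008
finger_force: 49.9
```

Run:
```python
from h import *
o,M=st();p=o["tool_pos"]
tip=p+M@[0,0,.0453]
f,K,E=cam("side");print("tip",tip,"px",proj(tip,K,E),"under tip",proj(np.r_[tip[:2],.066],K,E))
J=[proj(np.r_[tip[:2],.066]+d,K,E)-proj(np.r_[tip[:2],.066],K,E) for d in np.eye(3)*.01];print("px/cm",J)
x,y,w,h=304,180,60,45
cv2.imwrite("pics/g5.png",cv2.resize(f[y:y+h,x:x+w,::-1],(800,600),interpolation=cv2.INTER_CUBIC))
```

```text
t 9.3 j [ 1.063  0.644 -1.047  1.899  0.662  1.001  1.199] p [ 0.4919 -0.2024  0.1162] yawy 84.93 zax [-0.004   0.0024 -1.    ] F [ 0.1  1.  -0. ] T [ 0.008  0.053 -0.027] g 0.007999706861447548 49.89635467529297
tip [ 0.49166886 -0.20231866  0.07088587] px [334.67655881 207.01217015] under tip [334.56437448 208.84591537]
px/cm [array([-3.88881324, -1.09138092]), array([-1.90395227,  1.82663772]), array([ 0.23023553, -3.76338925])]
```

View pics/g5.png

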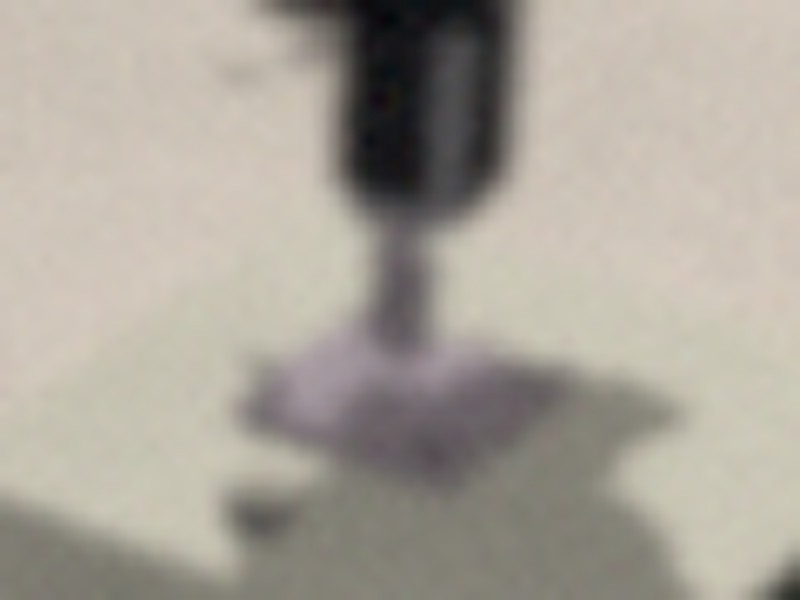

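The side view shows the blade tip at (334.0,206.3), just above the plate, whose centre is at about (334.3,209.4). The offset is small, so I'll feel for the hole gently.

Request:
{"name": "move_arm", "arguments": {"moves": [0,0.001,0.003,0,0,0,0,0,0,0.003,0,0,0,0,0,0,0.003,0,0,0,0,0,0,0,0,0,0,0]}}

```text
time: 9.85
tool_pos: [0.4934, -0.2021, 0.1093]
orientation: [-0.0, 0.046, 0.999, -0.0]
wrist_force: [-0.4, 0.3, -0.6]
gripper_width: 0.0081
finger_force: 49.9
```

```bash
python3 -c "
from h import *
st()"
```

```text
t 9.85 j [ 1.053  0.65  -1.036  1.905  0.676  0.985  1.184] p [ 0.4934 -0.2021  0.1093] yawy 84.74 zax [-1.e-04 -2.e-04 -1.e+00] F [-0.4  0.3 -0.6] T [ 0.039 -0.029  0.019] g 0.00810555067909117 49.89345610141754
```

Request:
{"name": "move_arm", "arguments": {"moves": [0,0,0.003,0,0,0,0,0,0,0,0,0,0,0]}}

```text
time: 10.1
tool_pos: [0.4935, -0.203, 0.1061]
orientation: [0.0, 0.046, 0.999, -0.0]
wrist_force: [0.6, -3.2, -2.6]
gripper_width: 0.0081
finger_force: 49.7
```

Request:
{"name": "move_arm", "arguments": {"moves": [0,0,0.003,0,0,0,0,0,0,0,0,0,0,0]}}

```text
time: 10.35
tool_pos: [0.4932, -0.2028, 0.1032]
orientation: [-0.0, 0.046, 0.999, -0.001]
wrist_force: [-1.5, -4.1, 1.9]
gripper_width: 0.008
finger_force: 50.3
```

```bash
python3 -c "
from h import *
st()"
```

```text
t 10.35 j [ 1.048  0.658 -1.028  1.91   0.686  0.976  1.177] p [ 0.4932 -0.2028  0.1032] yawy 84.71 zax [-6.0e-04 -1.2e-03 -1.0e+00] F [-1.5 -4.1  1.9] T [-1.254  0.277 -0.036] g 0.007956267291571313 50.29091835021973
```

The blade is in the slot, guided about 1 mm towards -y. I'll relieve the side load and go on with small wiggles.

Request:
{"name": "move_arm", "arguments": {"moves": [0.0004,-0.0012,0.002,0,0,0,0,0,0,0.002,0,0,0.04,0,0,0,0.001,0,0,-0.08,0,0,0,0.001,0,0,0.08,0,0,0,0.001,0,0,-0.04,0]}}

```text
time: 10.98
tool_pos: [0.4925, -0.2039, 0.0961]
orientation: [-0.001, 0.047, 0.999, -0.001]
wrist_force: [-3.0, -4.7, 4.0]
gripper_width: 0.008
finger_force: 50.7
```

```bash
python3 -c "
from h import *
st()"
```

```text
t 10.975 j [ 1.043  0.666 -1.019  1.915  0.696  0.965  1.169] p [ 0.4925 -0.2039  0.0961] yawy 84.62 zax [-0.0012 -0.0012 -1.    ] F [-3.  -4.7  4. ] T [-1.12   0.723 -0.017] g 0.008015546952078456 50.67219614982605
```

Request:
{"name": "move_arm", "arguments": {"moves": [0.0007,-0.0013,0.001,0,0,0.04,0,0,0,0.0015,0,0,-0.08,0,0,0,0.0015,0,0,0.08,0,0,0,0.0015,0,0,-0.08,0,0,0,0.001,0,0,0.04,0]}}

```text
time: 11.6
tool_pos: [0.4924, -0.2036, 0.0901]
orientation: [0.0, 0.047, 0.999, 0.0]
wrist_force: [-2.2, -1.4, 6.2]
gripper_width: 0.0079
finger_force: 50.9
```

```bash
python3 -c "
from h import *
st()"
```

```text
t 11.6 j [ 1.04   0.674 -1.013  1.92   0.705  0.954  1.163] p [ 0.4924 -0.2036  0.0901] yawy 84.61 zax [ 4.e-04  9.e-04 -1.e+00] F [-2.2 -1.4  6.2] T [-0.173  0.541 -0.02 ] g 0.007943900600532152 50.85183799266815
```

Depth is 21 mm and the forces are small. I'll carry on.

Request:
{"name": "move_arm", "arguments": {"moves": [0.0005,-0.0003,0.001,0,0,0.04,0,0,0,0.0015,0,0,-0.08,0,0,0,0.0015,0,0,0.08,0,0,0,0.0015,0,0,-0.08,0,0,0,0.001,0,0,0.04,0]}}

```text
time: 12.22
tool_pos: [0.4923, -0.204, 0.0836]
orientation: [0.001, 0.047, 0.999, 0.0]
wrist_force: [-0.9, -1.2, 4.8]
gripper_width: 0.008
finger_force: 50.6
```

```bash
python3 -c "
from h import *
st()"
```

```text
t 12.225 j [ 1.035  0.681 -1.005  1.925  0.715  0.943  1.156] p [ 0.4923 -0.204   0.0836] yawy 84.62 zax [ 1.3e-03  8.0e-04 -1.0e+00] F [-0.9 -1.2  4.8] T [-0.165  0.154  0.005] g 0.007965735352294093 50.619667768478394
```

Request:
{"name": "move_arm", "arguments": {"moves": [0,-0.0002,0.0015,0,0,0.03,0,0,0,0.0015,0,0,-0.06,0,0,0,0.0015,0,0,0.03,0,0,0,0,0,0,0,0]}}

```text
time: 12.72
tool_pos: [0.4924, -0.2041, 0.081]
orientation: [0.001, 0.047, 0.999, -0.001]
wrist_force: [-8.9, -0.1, 27.6]
gripper_width: 0.0081
finger_force: 54.1
```

```bash
python3 -c "
from h import *
st()"
```

```text
t 12.725 j [ 1.031  0.684 -1.001  1.927  0.721  0.939  1.15 ] p [ 0.4924 -0.2041  0.081 ] yawy 84.6 zax [ 0.0012 -0.0011 -1.    ] F [-8.9 -0.1 27.6] T [0.009 1.877 0.085] g 0.008107256665078975 54.056832790374756
```

The key is home (TCP z 0.081, collar seated, 28 N). I'll ease the push, grip harder and start turning clockwise.

Request:
{"name": "move_arm", "arguments": {"moves": [0.0006,0,-0.0012,0,0,0,0,0,0,0,0,0,0.1,0,0,0,0,0,0,0.15,0,0,0,0,0,0,0.15,0,0,0,0,0,0,0,0], "squeeze": 90}}

```text
time: 13.35
tool_pos: [0.4926, -0.203, 0.0812]
orientation: [0.001, 0.245, 0.969, 0.001]
wrist_force: [-1.6, 2.0, 11.6]
gripper_width: 0.0073
finger_force: 89.6
```

```bash
python3 -c "
from h import *
st()"
```

```text
t 13.35 j [ 0.978  0.639 -0.912  1.931  0.649  0.893  0.807] p [ 0.4926 -0.203   0.0812] yawy 61.62 zax [ 0.003   0.0011 -1.    ] F [-1.6  2.  11.6] T [ 0.49  0.26 -0.01] g 0.0072805273226643945 89.5863425731659
```

Request:
{"name": "move_arm", "arguments": {"moves": [0,0,0,0,0,0.15,0,0,0,0,0,0,0.15,0,0,0,0,0,0,0.15,0,0,0,0,0,0,0.15,0,0,0,0,0,0,0,0]}}

```text
time: 13.98
tool_pos: [0.4938, -0.2019, 0.0812]
orientation: [0.002, 0.52, 0.854, 0.002]
wrist_force: [2.1, 4.8, 8.0]
gripper_width: 0.0076
finger_force: 89.2
```

```bash
python3 -c "
from h import *
st()"
```

```text
t 13.975 j [ 0.885  0.583 -0.774  1.936  0.54   0.836  0.297] p [ 0.4938 -0.2019  0.0812] yawy 27.31 zax [ 0.0053  0.0025 -1.    ] F [2.1 4.8 8. ] T [ 1.11  -0.462  0.018] g 0.0075812521535994415 89.24461126327515
```

Request:
{"name": "move_arm", "arguments": {"moves": [0.0007,0.0009,0.0003,0,0,0.14,0,0,0,0,0,0,0.14,0,0,0,0,0,0,0.14,0,0,0,0,0,0,0.14,0,0,0,0,0,0,0,0]}}

```text
time: 14.6
tool_pos: [0.4953, -0.2015, 0.0812]
orientation: [0.002, 0.736, 0.677, 0.003]
wrist_force: [4.8, 3.6, 7.2]
gripper_width: 0.0072
finger_force: 89.1
```

```bash
python3 -c "
from h import *
st()"
```

```text
t 14.6 j [ 0.789  0.541 -0.639  1.941  0.441  0.794 -0.18 ] p [ 0.4953 -0.2015  0.0812] yawy -4.79 zax [ 0.0075  0.0014 -1.    ] F [4.8 3.6 7.2] T [ 0.696 -1.133  0.048] g 0.007244537393286213 89.11747813224792
```

Request:
{"name": "move_arm", "arguments": {"moves": [0.0006,0.0008,0.0005,0,0,0.08,0,0,0,0,0,0,0.05,0,0,0,0,0,0,0,0,0,0,0,0,0,0,0]}}

```text
time: 15.1
tool_pos: [0.4959, -0.2016, 0.0812]
orientation: [0.002, 0.778, 0.628, 0.003]
wrist_force: [1.8, 3.1, 13.4]
gripper_width: 0.0072
finger_force: 90.1
```

Run:
```python
from h import *
o,M=st();f,K,E=cam("side")
x,y,w,h=294,165,80,60
cv2.imwrite("pics/g6.png",cv2.resize(f[y:y+h,x:x+w,::-1],(800,600),interpolation=cv2.INTER_CUBIC))
```

```text
t 15.1 j [ 0.765  0.534 -0.608  1.941  0.42   0.787 -0.29 ] p [ 0.4959 -0.2016  0.0812] yawy -12.15 zax [ 7.e-03  6.e-04 -1.e+00] F [ 1.8  3.1 13.4] T [ 0.554 -0.411  0.027] g 0.00723681050680055 90.14790773391724
```

View pics/g6.png

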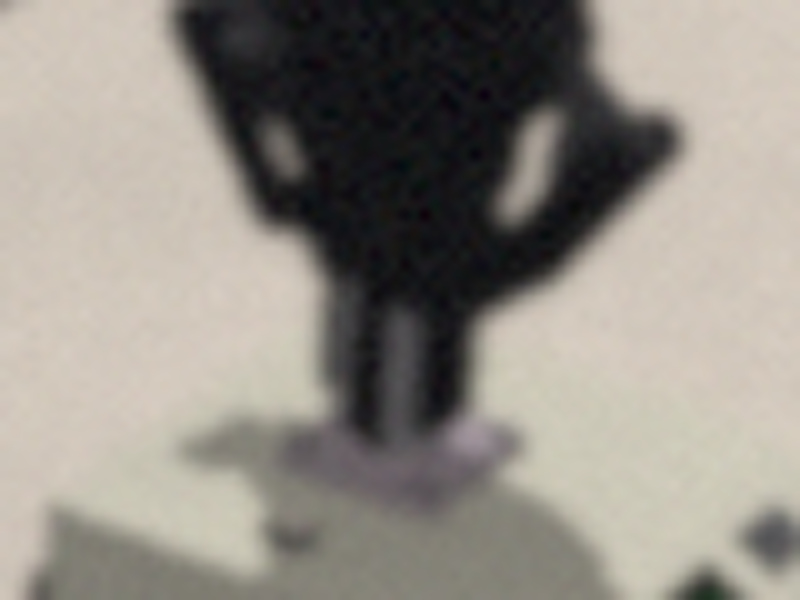

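The fingers hold the key head with its collar down on the plate at (334,209). The tool has turned 97°, so less the 9° of play the barrel is near its stop, and the twist of 0.03–0.05 N m matches the spring. I'll hand it in.

```bash
python3 -c "
from station import *
print(close_job())"
```

```text
the job is handed in; nothing more can be done
None
```

I handed the job in at about 15 s with the square-headed key pushed home, turned about 97° at the tool (roughly 88° at the barrel after play) and still gripped at 90 N. The hand-in gave no verdict, and the barrel angle is worked out from the tool's turn, not read directly.

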